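Check the valve ball of a flask and hold it down in the leak tester

TASK

Ready this flask for its leak check: pick it up by its black neck, tip it about 45 degrees in the air until the steel valve ball inside rolls off its seat, then bring it upright so that the ball drops back onto the seat. Set the flask in the sprung ring of the leak tester and push it straight down against the springs until its foot presses firmly on the rubber seal in the middle, and finish while still holding it pressed down there. Leave the other things on the bench where they are.

Things in the scene. Friction and masses are not known exactly. Their poses are not given: they have to be found in the camera images.
- flask: Clear round plastic flask with black cap and neck, 0.2 kg, 104 mm high, standing upright on the bench. Origin: centre of the underside of its flat foot (40 mm diameter); z runs up through the neck. Outside diameter by height: 60 mm at 8, 68 at 13, 80 at 37, ribbed collar 85 at 50 to 57, black dome narrowing up to 66, straight neck 30 mm diameter from 67 to 104
- flask_neck (a point): point on the flask's axis at mid-grip of the straight black neck (30 mm diameter, 37 mm long, the place to grip from above at any yaw), 86 mm above the underside of the foot; turns with the flask
- ball_seat (a point): point in the flask where the centre of the valve ball lies when it is on its seat: on the axis, 23 mm above the underside of the foot. The floor round it is a funnel rising at 20 degrees, so the ball stays central until the flask is tipped more than about 20 degrees and rolls back when it is upright
- ball_center (a point): centre of the steel valve ball, 16 mm diameter, loose inside the closed clear flask, free to roll up to about 25 mm sideways
- tester: Leak tester, fixed to the bench: aluminium base plate 150 (x) by 140 (y) by 12 mm, steel column at its centre, three spring posts 56 mm from the centre (tops 64 mm above the bench), small round gauge near its +x edge, 70 mm high. Origin: centre of the underside of the plate, on the bench
- ring (a joint): downward travel in m of the sprung ring of the tester: 0 at rest, 0.016 at its end stop. The springs push up with 6 N at 0 and 500 N/m more on the way down (12 N at 12 mm); a flask merely set in it does not sink
- ring_top (a point): centre of the top face of the sprung ring (aluminium, 94 mm outside, 66 mm bore, 10 mm thick, on three spring posts), 57.7 mm above the bench at rest; moves down with it. A flask seated in the ring rests on the edge of the bore, the underside of its foot about 12 mm below this face
- seal: soft round black rubber seal, 34 mm diameter, 6 mm thick, on the central column inside the ring. Origin: centre of its underside, 28 mm above the bench; top face at 34 mm. It gives 4 N per mm, 3 mm at most. A flask seated in the ring at rest has its foot about 12 mm above it, so the ring goes down about 12 mm before they meet and 1 to 3 mm more to press on it
- bin: grey bin of rubber grommets, 120 x 160 x 70 mm, loose, to be left alone. Origin: centre of the underside
- clamp: steel toggle clamp with an orange ribbed handle on a 100 x 60 mm plate, about 105 mm high, loose, to be left alone. Origin: centre of the underside of the plate; the handle points along its -x and reaches 130 mm from the origin
- housing: half-built black appliance body on a 120 x 110 mm foot, 215 mm high, loose, to be left alone. Origin: centre of the underside
- sleeve: black rubber sleeve standing upright, 30 mm diameter, 46 mm high, loose, to be left alone. Origin: centre of the underside
Mind the look-alikes: they are no part of the job. Leave any turquoise or yellow look-alike of the tester alone.

How it is judged:
By the outcome, as a careful person would: the job done as asked, in the order asked, and still so for the second after the job is handed in, while the arm keeps its last pose, push and grip.
It also fails if it takes over 51 s, if anything falls off the work surface, if the arm or the gripper's body presses on something with over 40 N, if the wrist force passes 120 N, or if a joint passes its speed limit or range.

ROBOT

A 6-joint arm with a two-finger parallel gripper is mounted at the origin on the work surface. World frame = base frame: x ahead of the robot, y to its left, z up, the work surface at z = 0. Lengths are in m, angles in rad, forces in N, time in s.
With the tool pointing down it reaches from about 0.25 to 0.8 m from the base axis. Payload 3.9 kg.
Tool frame: the origin (TCP) lies at the very end of the fingers, on their centre line; the grasp point (between the pads) lies 19 mm behind it; z points along the fingers, y is the line along which they close (so a half turn about z gives the same grasp; the last joint's range is limited). The gripper opens to 85 mm and grips with 20 to 120 N. Pads are 22 mm wide; open, the fingers measure 114 mm over their backs; the gripper's body (76 mm by 85 mm) begins 54 mm behind the grasp point. The pads swing forward as they close: fully open they stand 13 mm farther back than shut.
Start: joints at [-1.135, 0.26, -0.138, 1.173, 0, 1.571], TCP at [0.222, -0.476, 0.231] pointing down, gripper open.
Joint ranges: [-2.78, 2.78], [-0.83, 1.72], [-1.28, 1.37], [-1.9, 2.12], [-1.57, 1.48], [-3.14, 3.14]. Speed limits (rad/s): [2.57, 2.57, 3.14, 3.14, 3.14, 3.14].

INTERFACE

Orientations are given as a unit quaternion [x, y, z, w].
In Python, from bench import arm gives the robot as it stands. The module is installed in compiled form; this text tells all that it offers.
- The arm moves only by the tool play_rows, never from a script. Its argument "rows" is a list that holds one entry, the list of rows, each a list of 5 numbers: the opening, from -1 (shut) to 1 (fully open), then the shift along the world's x, y, z normalised to -1 to 1, where 1 is 600 mm, then the turn about the world's z normalised to -1 to 1, where 1 is 180 degrees. In form: [[[gripper, x, y, z, yaw], ...]]. A call has 1 to 10 rows; each row is the pose to reach, as a shift and turn from the pose commanded when the call began, turning the shorter way round; what a row does not reach only later rows make up. A row lasts 1/12 s, in which the tool goes at most 41.7 mm and 7.16 degrees, less where a joint would pass 70% of its speed; a pose out of reach is approached as far as the arm can. A call with a number of a shift or a turn outside -1 to 1 is refused whole. A call with a gripper value outside its range is refused whole. The fingers move at their own pace and stop on an object; "force" is the grip in N (left out, the last holds). Time passes only in rows, so rows that repeat a pose let the fingers close. It gives the time, the measured TCP pose, the force, the opening and the grip force at its end, in the units of the state.
- arm.get_obs(): the state, without advancing time (a new reading comes with each control period).
- arm.snapshot(name): name is "scene" or "top"; returns a dict with "color" (420x560x3 uint8, blue, green, red), "fx", "fy", "cx", "cy" (pixels), "dist_coeffs" ([k1, k2, p1, p2, k3] as OpenCV has them; the pictures are not rectified), "pose" (4x4, takes a point from camera to world coordinates). Camera axes: x right, y down, z forward; pixel columns grow to the right and rows downward; lengths in m; the calibration is good to about 2 mm. A picture is of the moment at which its call begins. There is no depth.
- arm.finish_job(): hands the job in; it is judged then, once.
The state is a dict: "time": time; "joint_pos": joint angles; "qd": joint speeds; "effort": joint torques, N m; "tool_pos": TCP position; "tcp_rot": TCP orientation; "contact_force": force on the tool from outside, world axes, zero at the start; "torque": the same for the moment, N m; "finger_gap": finger opening in m; "finger_force": force on a finger pad.
Only numpy, scipy, OpenCV 4.12 (cv2) and the standard library are available. Lean on these libraries where they do the work, as an engineer would, in place of code of your own. Each camera call takes 0.05 s, during which the arm holds its last target. There are 200 camera calls.

## Working session

There is one attempt and no reset: what is moved stays moved. The work goes in short steps, Python scripts to look and compute and a tool call to move; the robot and the scene stay as the last step left them, time stands still between calls to the robot, and variables do not carry over. Pictures are saved under pics/ and viewed, at most 10 in all, crops included, and the job is handed in when it is done.

Besides the shell and the picture viewer there is one more tool, called after ">>>" as name(argument=value, ...) on one line, values as JSON. play_rows: Moves the arm, as the interface text tells. Scaled input: -1 to 1 covers 600 mm each way for a shift and 180 degrees each way for a turn. Its arguments: {"type":"object","properties":{"rows":{"type":"array","items":{"type":"array","items":{"type":"array","items":{"type":"number"}}}},"force":{"type":"number"}},"required":["rows"]}

```bash
mkdir -p pics
python3 - <<'E'
from bench import arm
import cv2,numpy as np
for n in("scene","top"):
    s=arm.snapshot(n); cv2.imwrite(f"pics/{n}0.png",s["color"]); np.save(f"{n}0.npy",s,allow_pickle=True)
    print(n,s["fx"],s["fy"],s["cx"],s["cy"],s["dist_coeffs"]); print(np.round(s["pose"],4).tolist())
print(arm.get_obs()); print([a for a in dir(arm) if a[0]!='_'])
E
```

```text
scene 387.22100382267666 387.22100382267666 275.8703741139272 204.14260397996972 [0.00677362 0.         0.         0.         0.        ]
[[-0.8482, 0.3871, -0.3615, 0.9075], [0.5295, 0.603, -0.5967, 0.6315], [-0.013, -0.6975, -0.7164, 0.7873], [0.0, 0.0, 0.0, 1.0]]
top 406.5510963177532 406.5510963177532 279.74606400536965 206.75975751724928 [-0.0966418  0.         0.         0.         0.       ]
[[-0.0726, -0.9758, 0.2063, 0.2887], [-0.9974, 0.0716, -0.0124, 0.0292], [-0.0026, -0.2066, -0.9784, 1.3112], [0.0, 0.0, 0.0, 1.0]]
{'time': 0.1, 'joint_pos': array([-1.13498578e+00,  2.60626757e-01, -1.39271259e-01,  1.17272215e+00,
        3.97273242e-05,  1.57078484e+00]), 'qd': array([-0.0010572 , -0.00166973,  0.00470187,  0.00079394,  0.00146388,
       -0.00068537]), 'effort': array([-7.62434502e-05, -4.06507730e+01,  2.54527295e+01,  1.01017789e-02,
        4.37370647e-05,  1.16412983e-05]), 'tool_pos': array([ 0.22136835, -0.47534322,  0.23053193]), 'tcp_rot': array([ 9.76350795e-01,  2.16190411e-01, -1.77744095e-04, -8.94649743e-04]), 'contact_force': array([-0.77846485,  0.04682823, -0.18160237]), 'torque': array([ 0.03731736, -0.04843579, -0.01615053]), 'finger_force': 0.0, 'finger_gap': 0.08546086281782993}
['Unreachable', 'finish_job', 'get_obs', 'snapshot']
```

View pics/scene0.png

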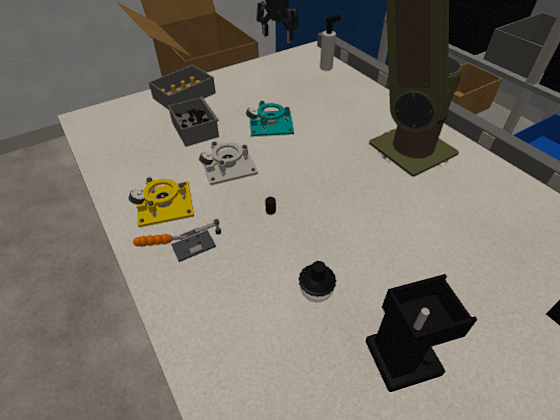

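View pics/top0.png

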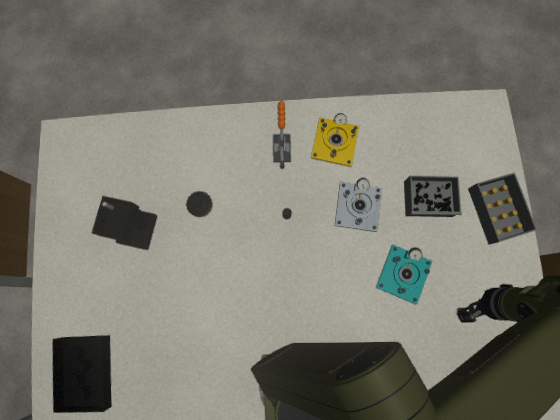

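```bash
cat > h.py <<'E'
import cv2,numpy as np
def load(n): return np.load(n,allow_pickle=True).item()
def ray(s,px):
    K=np.array([[s["fx"],0,s["cx"]],[0,s["fy"],s["cy"]],[0,0,1]])
    u=cv2.undistortPoints(np.array([[px]],float),K,np.array(s["dist_coeffs"]))[0,0]
    P=np.array(s["pose"]); d=P[:3,:3]@[u[0],u[1],1]; return P[:3,3],d/np.linalg.norm(d)
def plane(s,px,z):
    o,d=ray(s,px); return o+d*(z-o[2])/d[2]
def tri(s1,p1,s2,p2):
    A=np.zeros((3,3));b=np.zeros(3)
    R=[ray(s1,p1),ray(s2,p2)]
    for o,d in R:
        M=np.eye(3)-np.outer(d,d);A+=M;b+=M@o
    x=np.linalg.solve(A,b); return x,[np.linalg.norm((np.eye(3)-np.outer(d,d))@(x-o)) for o,d in R]
def proj(s,X):
    T=np.linalg.inv(s["pose"]);K=np.array([[s["fx"],0,s["cx"]],[0,s["fy"],s["cy"]],[0,0,1]])
    return cv2.projectPoints(np.array([X],float),cv2.Rodrigues(T[:3,:3])[0],T[:3,3],K,np.array(s["dist_coeffs"]))[0][0,0]
E
python3 - <<'E'
from h import *
S,T=load("scene0.npy"),load("top0.npy")
def crop(s,c,w=33,h=25):
    x,y=c;return cv2.resize(s["color"][y-h:y+h,x-w:x+w],(400,300),interpolation=cv2.INTER_CUBIC)
a=lambda c:c
g=np.vstack([np.hstack([crop(S,(318,280)),crop(S,(230,157))]),np.hstack([crop(T,(199,204)),crop(T,(361,203))])])
g=cv2.convertScaleAbs(g,alpha=1.4,beta=15)
cv2.imwrite("pics/c1.png",g)
E
```

```text
(no output)
```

View pics/c1.png

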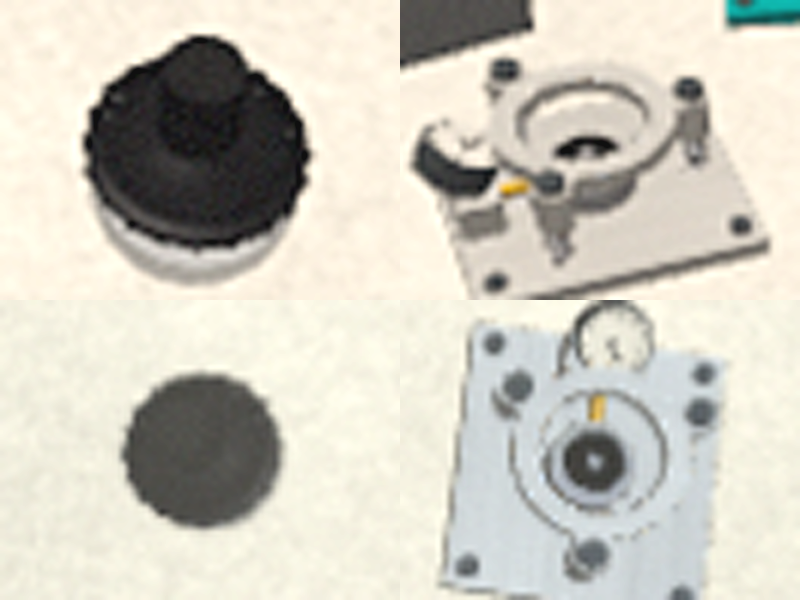

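Run:
```python
from h import *
S,T=load("scene0.npy"),load("top0.npy")
def px(c,o): return (c[0]*66/400-.5+o[0],c[1]/6-.5+o[1])
fs=lambda x,y:px((x,y),(285,255)); ts=lambda x,y:px((x-400,y),(197,132))
ft=lambda x,y:px((x,y-300),(166,179)); tt=lambda x,y:px((x-400,y-300),(328,178))
# flask
m=(cv2.cvtColor(T["color"],cv2.COLOR_BGR2GRAY)<110).astype(np.uint8)
n,l,st,c=cv2.connectedComponentsWithStats(m); i=l[204,199]; print("collar",c[i],st[i])
print("collar plane",plane(T,c[i],.054))
print("neck top scene@.104",plane(S,fs(205,68),.104), proj(T,plane(S,fs(205,68),.104)))
# collar in scene: ends of widest line 
print("collar tri", tri(S,fs(197,150),T,c[i]))
# tester
P=[]
for a,b in (((550,182),(518,385)),((505,70),(700,411)),((688,90),(593,553))):
    x,e=tri(S,ts(*a),T,tt(*b)); P.append(x); print("post",x.round(4),np.round(e,4), plane(T,tt(*b),.064).round(4))
for P in (np.array(P),np.array([plane(T,tt(*b),.064) for b in((518,385),(700,411),(593,553))]),np.array([plane(S,ts(*b),.064) for b in((550,182),(505,70),(688,90))])):
    A=2*(P[1:,:2]-P[0,:2]);cc=np.linalg.solve(A,(P[1:,:2]**2).sum(1)-(P[0,:2]**2).sum());print("centre",cc,np.linalg.norm(P[:,:2]-cc,axis=1))
print("seal top", plane(T,tt(594,461),.034), "from scene ring", plane(S,ts(585,118),.0577))
```

```text
collar [198.91698113 203.70188679] [186 191  27  26 530]
collar plane [0.58244714 0.26878301 0.054     ]
neck top scene@.104 [0.58370221 0.26661991 0.104     ] [196.39919473 199.75617037]
collar tri (array([0.5832792 , 0.26825552, 0.05334052]), [np.float64(0.000940871134761665), np.float64(0.0009408711347615433)])
post [ 0.5853 -0.2029  0.0643] [0.0006 0.0006] [ 0.5848 -0.2026  0.064 ]
post [ 0.5643 -0.2969  0.064 ] [0.0006 0.0006] [ 0.5638 -0.2966  0.064 ]
post [ 0.4932 -0.2325  0.0629] [0.0008 0.0008] [ 0.4923 -0.2318  0.064 ]
centre [ 0.54760925 -0.24388409] [0.05561832 0.05561832 0.05561832]
centre [ 0.54684449 -0.24348879] [0.05576939 0.05576939 0.05576939]
centre [ 0.54817288 -0.24465724] [0.05535035 0.05535035 0.05535035]
seal top [ 0.54711188 -0.24423276  0.034     ] from scene ring [ 0.54531831 -0.24723603  0.0577    ]
```

>>> play_rows(rows=[[[1, 0.0, 0, 0.07, 0], [1, 0.0, 0.0, 0.14, 0], [1, 0.0, 0.0, 0.21, 0], [1, 0.0, 0.0, 0.28, 0], [1, 0.0, 0.0, 0.35, 0], [1, 0.0, 0.0, 0.42, 0], [1, 0.0, 0.0, 0.49, 0], [1, 0.0, 0.0, 0.56, 0], [1, 0.0, 0.0, 0.63, 0], [1, 0.0, 0.0, 0.7, 0]]])

```text
time: 0.93
tool_pos: [0.2141, -0.4598, 0.5723]
tcp_rot: [0.976, 0.216, 0.005, 0.021]
contact_force: [0.5, -0.1, 0.8]
finger_gap: 0.0853
finger_force: 0.0
```

>>> play_rows(rows=[[[1, 0.0, 0, 0.07, 0], [1, 0.0, 0.0, 0.14, 0], [1, 0.0, 0.0, 0.21, 0], [1, 0.0, 0.0, 0.28, 0], [1, 0.0, 0.0, 0.35, 0], [1, 0.0, 0.0, 0.42, 0], [1, 0.0, 0.0, 0.49, 0]]])

```text
time: 1.52
tool_pos: [0.1959, -0.4206, 0.5976]
tcp_rot: [0.976, 0.216, 0.008, 0.036]
contact_force: [0.4, 0.7, -0.6]
finger_gap: 0.0853
finger_force: 0.0
```

Run:
```python
from bench import arm
o=arm.get_obs();print(o['joint_pos'].round(3),o['tool_pos'],o['tcp_rot'])
```

```text
[-1.135  0.272  0.891  2.116  0.     1.571] [ 0.19586473 -0.42058861  0.59764993] [0.97569749 0.21603271 0.00793486 0.03579537]
```

>>> play_rows(rows=[[[1, 0.04, 0.06, 0, 0.03], [1, 0.08, 0.12, 0, 0.06], [1, 0.12, 0.18, 0, 0.09], [1, 0.16, 0.24, 0, 0.12], [1, 0.2, 0.3, 0, 0.15], [1, 0.25, 0.36, 0, 0.18], [1, 0.3, 0.42, 0, 0.21], [1, 0.35, 0.48, 0, 0.24], [1, 0.4, 0.54, 0, 0.27], [1, 0.45, 0.6, 0, 0.3]]])

```text
time: 2.35
tool_pos: [0.4449, -0.0851, 0.5981]
tcp_rot: [0.77, 0.637, 0.024, 0.029]
contact_force: [-0.1, -1.7, -0.3]
finger_gap: 0.0856
finger_force: 0.0
```

```bash
cat > o.py <<'E'
from bench import arm
import numpy as np
from scipy.spatial.transform import Rotation as R
o=arm.get_obs();p=o['tool_pos'];r=R.from_quat(o['tcp_rot'])
print(o['time'],o['joint_pos'].round(3),p.round(4),'z',r.apply([0,0,1]).round(3),'y',r.apply([0,1,0]).round(3),'F',np.round(o['contact_force'],1),'M',np.round(o['torque'],2),round(o['finger_gap'],4),o['finger_force'])
E
python3 o.py
```

```text
2.35 [-0.189  0.244  0.85   2.102 -0.     1.569] [ 0.4449 -0.0851  0.5981] z [ 0.073 -0.014 -0.997] y [ 0.98  -0.186  0.075] F [-0.1 -1.7 -0.3] M [-0.03  0.07 -0.06] 0.0856 0.0
```

>>> play_rows(rows=[[[1, 0.03, 0.06, -0.04, 0], [1, 0.05, 0.12, -0.08, 0], [1, 0.07, 0.18, -0.12, 0], [1, 0.09, 0.24, -0.16, 0], [1, 0.12, 0.3, -0.2, 0]]])

```text
time: 2.77
tool_pos: [0.5086, 0.0792, 0.4872]
tcp_rot: [0.771, 0.636, 0.023, 0.029]
contact_force: [0.7, -1.3, 0.5]
finger_gap: 0.0854
finger_force: 0.0
```

```bash
python3 o.py
```

```text
2.7667 [ 0.171  0.224  0.479  1.757 -0.027  1.933] [0.5086 0.0792 0.4872] z [ 0.073 -0.015 -0.997] y [ 0.979 -0.19   0.074] F [ 0.7 -1.3  0.5] M [-0.05 -0.01 -0.02] 0.0854 0.0
```

>>> play_rows(rows=[[[1, 1, 0.2, 0, 0], [1, 1, 0.2, 0, 0], [1, 1, 0.2, 0, 0], [1, 1, 0.2, 0, 0], [1, 1, 0.2, 0, 0], [1, 1, 0.2, 0, 0], [1, 1, 0.2, 0, 0], [1, 1, 0.2, 0, 0], [1, 1, 0.2, 0, 0], [1, 1, 0.2, 0, 0]]])

```text
time: 3.6
tool_pos: [0.691, 0.1191, 0.4545]
tcp_rot: [0.772, 0.635, 0.017, 0.025]
contact_force: [-0.9, 0.1, 0.0]
finger_gap: 0.0854
finger_force: 0.0
```

```bash
python3 o.py
```

```text
3.6 [ 0.184  0.766  1.365  2.117 -0.028  1.946] [0.691  0.1191 0.4545] z [ 0.058 -0.018 -0.998] y [ 0.98  -0.191  0.06 ] F [-0.9  0.1  0. ] M [-0.    0.04  0.02] 0.0854 0.0
```

>>> play_rows(rows=[[[1, 1, 0.2, 0, 0], [1, 1, 0.2, 0, 0], [1, 1, 0.2, 0, 0]]])

```text
time: 3.85
tool_pos: [0.6955, 0.1233, 0.4386]
tcp_rot: [0.772, 0.635, 0.007, 0.02]
contact_force: [-0.2, -0.6, -0.3]
finger_gap: 0.0855
finger_force: 0.0
```

```bash
python3 o.py
```

```text
3.85 [ 0.189  0.788  1.364  2.116 -0.029  1.952] [0.6955 0.1233 0.4386] z [ 0.036 -0.023 -0.999] y [ 0.981 -0.191  0.04 ] F [-0.2 -0.6 -0.3] M [0.01 0.04 0.02] 0.0855 0.0
```

>>> play_rows(rows=[[[1, 1, 0.2, 0, 0], [1, 1, 0.2, 0, 0], [1, 1, 0.2, 0, 0]]])

```text
time: 4.1
tool_pos: [0.6996, 0.1269, 0.4229]
tcp_rot: [0.772, 0.635, -0.003, 0.015]
contact_force: [0.2, 0.3, -0.7]
finger_gap: 0.0852
finger_force: 0.0
```

```bash
python3 o.py
```

```text
4.1 [ 0.193  0.81   1.364  2.116 -0.03   1.957] [0.6996 0.1269 0.4229] z [ 0.015 -0.028 -1.   ] y [ 0.981 -0.192  0.02 ] F [ 0.2  0.3 -0.7] M [ 0.   -0.01 -0.01] 0.0852 0.0
```

>>> play_rows(rows=[[[1, 0, 0, 1, 0]]])

```text
time: 4.18
tool_pos: [0.6944, 0.1257, 0.439]
tcp_rot: [0.772, 0.636, 0.006, 0.021]
contact_force: [1.0, -0.4, -1.6]
finger_gap: 0.0855
finger_force: 0.0
```

```bash
python3 o.py
```

```text
4.1833 [ 0.193  0.785  1.359  2.114 -0.03   1.956] [0.6944 0.1257 0.439 ] z [ 0.036 -0.024 -0.999] y [ 0.981 -0.191  0.04 ] F [ 1.  -0.4 -1.6] M [-0.   -0.03  0.04] 0.0855 0.0
```

>>> play_rows(rows=[[[1, 0, 0, 1, 0], [1, 0, 0, 1, 0], [1, 0, 0, 1, 0]]])

```text
time: 4.43
tool_pos: [0.6769, 0.12, 0.4918]
tcp_rot: [0.77, 0.635, 0.04, 0.039]
contact_force: [-0.3, 1.0, -0.3]
finger_gap: 0.0853
finger_force: 0.0
```

```bash
python3 o.py
```

```text
4.4333 [ 0.19   0.712  1.365  2.117 -0.03   1.951] [0.6769 0.12   0.4918] z [ 0.111 -0.01  -0.994] y [ 0.975 -0.19   0.111] F [-0.3  1.  -0.3] M [-0.01  0.13  0.02] 0.0853 0.0
```

>>> play_rows(rows=[[[1, 0, 0, 1, 0], [1, 0, 0, 1, 0], [1, 0, 0, 1, 0], [1, 0, 0, 1, 0], [1, 0, 0, 1, 0], [1, 0, 0, 1, 0], [1, 0, 0, 1, 0], [1, 0, 0, 1, 0]]])

```text
time: 5.1
tool_pos: [0.6579, 0.1104, 0.5381]
tcp_rot: [0.768, 0.634, 0.069, 0.056]
contact_force: [-0.6, 0.4, 0.4]
finger_gap: 0.0854
finger_force: 0.0
```

```bash
python3 o.py
```

```text
5.1 [ 0.18   0.643  1.364  2.116 -0.03   1.94 ] [0.6579 0.1104 0.5381] z [ 0.177  0.002 -0.984] y [ 0.966 -0.19   0.174] F [-0.6  0.4  0.4] M [ 0.01  0.16 -0.01] 0.0854 0.0
```

>>> play_rows(rows=[[[1, -0.02, 0.04, -0.04, -0.0385], [1, -0.04, 0.08, -0.08, -0.077], [1, -0.06, 0.12, -0.12, -0.1155], [1, -0.08, 0.16, -0.16, -0.154], [1, -0.1, 0.2, -0.2, -0.1925], [1, -0.125, 0.26, -0.23, -0.231], [1, -0.125, 0.26, -0.23, -0.2695], [1, -0.125, 0.26, -0.23, -0.308], [1, -0.125, 0.26, -0.23, -0.3465]]])

```text
time: 5.85
tool_pos: [0.5943, 0.2431, 0.3974]
tcp_rot: [0.971, 0.228, 0.031, 0.067]
contact_force: [1.5, 0.1, -0.0]
finger_gap: 0.0854
finger_force: 0.0
```

>>> play_rows(rows=[[[1, 0, 0, 0, -0.0385], [1, 0, 0, 0, -0.077], [1, 0, 0, 0, -0.1155], [1, 0, 0, 0, -0.154], [1, 0, 0, 0, -0.1925], [1, 0, 0, 0, -0.231], [1, 0, 0, 0, -0.2695], [1, 0, 0, 0, -0.308], [1, 0, 0, 0, -0.3465]]])

```text
time: 6.6
tool_pos: [0.622, 0.1095, 0.3997]
tcp_rot: [0.997, 0.079, -0.002, -0.018]
contact_force: [-0.1, 0.1, 0.2]
finger_gap: 0.0854
finger_force: 0.0
```

>>> play_rows(rows=[[[1, 0, 0, 0, -0.0385], [1, 0, 0, 0, -0.077], [1, 0, 0, 0, -0.1155], [1, 0, 0, 0, -0.154], [1, 0, 0, 0, -0.1925], [1, 0, 0, 0, -0.231], [1, 0, 0, 0, -0.2695], [1, 0, 0, 0, -0.308], [1, 0, 0, 0, -0.3465]]])

```text
time: 7.35
tool_pos: [0.606, -0.0195, 0.4002]
tcp_rot: [0.99, -0.077, -0.009, -0.115]
contact_force: [0.5, -0.7, 0.4]
finger_gap: 0.0855
finger_force: 0.0
```

```bash
python3 o.py
```

```text
7.35 [-0.152  0.437  0.543  1.712  0.229  3.141] [ 0.606  -0.0195  0.4002] z [-0.     0.23  -0.973] y [-0.155 -0.961 -0.227] F [ 0.5 -0.7  0.4] M [-0.19  0.05  0.01] 0.0855 0.0
```

>>> play_rows(rows=[[[1, 0, 0.04, -0.02, 0.0385], [1, 0, 0.08, -0.04, 0.077], [1, 0, 0.12, -0.06, 0.1155], [1, 0, 0.16, -0.06, 0.154], [1, 0, 0.2, -0.06, 0.1925], [1, -0.01, 0.25, -0.06, 0.231], [1, -0.02, 0.31, -0.06, 0.2695], [1, -0.03, 0.37, -0.06, 0.308], [1, -0.034, 0.43, -0.06, 0.3465], [1, -0.038, 0.479, -0.06, 0.385]]])

```text
time: 8.18
tool_pos: [0.5827, 0.2709, 0.3643]
tcp_rot: [0.856, 0.503, -0.073, -0.09]
contact_force: [0.7, 0.4, -0.1]
finger_gap: 0.0852
finger_force: 0.0
```

>>> play_rows(rows=[[[1, 0, 0, 0, 0.0385], [1, 0, 0, 0, 0.077], [1, 0, 0, 0, 0.1155], [1, 0, 0, 0, 0.154], [1, 0, 0, 0, 0.1925], [1, 0, 0, 0, 0.231], [1, 0, 0, 0, 0.254], [1, 0, 0, 0, 0.254]]])

```text
time: 8.85
tool_pos: [0.5832, 0.2697, 0.3639]
tcp_rot: [0.595, 0.795, -0.102, -0.055]
contact_force: [-0.6, 0.1, 0.5]
finger_gap: 0.0852
finger_force: 0.0
```

```bash
python3 o.py
```

```text
8.85 [ 0.433  0.755  1.028  2.076 -0.     1.719] [0.5832 0.2697 0.3639] z [-0.209 -0.097 -0.973] y [ 0.935  0.27  -0.228] F [-0.6  0.1  0.5] M [ 0.09 -0.21  0.04] 0.0852 0.0
```

>>> play_rows(rows=[[[1, 0, 0, 1, 0], [1, 0, 0, 1, 0], [1, 0, 0, 1, 0]]])

```text
time: 9.1
tool_pos: [0.5412, 0.2491, 0.4273]
tcp_rot: [0.598, 0.795, -0.087, -0.047]
contact_force: [-0.2, -0.6, 1.1]
finger_gap: 0.0855
finger_force: 0.0
```

>>> play_rows(rows=[[[1, 0, 0, 1, 0], [1, 0, 0, 1, 0], [1, 0, 0, 1, 0]]])

```text
time: 9.35
tool_pos: [0.4992, 0.2297, 0.473]
tcp_rot: [0.599, 0.796, -0.072, -0.039]
contact_force: [0.0, -0.0, 0.4]
finger_gap: 0.0857
finger_force: 0.0
```

```bash
python3 o.py
```

```text
9.35 [0.431 0.528 0.911 2.117 0.    1.722] [0.4992 0.2297 0.473 ] z [-0.148 -0.068 -0.987] y [ 0.949  0.271 -0.161] F [ 0.  -0.   0.4] M [ 0.07 -0.16  0.  ] 0.0857 0.0
```

>>> play_rows(rows=[[[1, 0.5, 0.23, 0.5, 0], [1, 0.5, 0.23, 0.5, 0], [1, 0.5, 0.23, 0.5, 0], [1, 0.5, 0.23, 0.5, 0], [1, 0.5, 0.23, 0.5, 0]]])

```text
time: 9.77
tool_pos: [0.5428, 0.2498, 0.4568]
tcp_rot: [0.6, 0.798, -0.056, -0.03]
contact_force: [0.4, -0.1, -0.6]
finger_gap: 0.0852
finger_force: 0.0
```

```bash
python3 o.py
```

```text
9.7667 [0.431 0.611 1.029 2.116 0.    1.72 ] [0.5428 0.2498 0.4568] z [-0.116 -0.053 -0.992] y [ 0.953  0.275 -0.126] F [ 0.4 -0.1 -0.6] M [ 0.01 -0.12 -0.04] 0.0852 0.0
```

>>> play_rows(rows=[[[1, 0.25, 0.12, 0.5, 0], [1, 0.25, 0.12, 0.5, 0], [1, 0.25, 0.12, 0.5, 0]]])

```text
time: 10.02
tool_pos: [0.5422, 0.2506, 0.4761]
tcp_rot: [0.6, 0.799, -0.037, -0.02]
contact_force: [0.0, -0.1, 0.1]
finger_gap: 0.0854
finger_force: 0.0
```

```bash
python3 o.py
```

```text
10.0167 [0.433 0.591 1.054 2.117 0.    1.721] [0.5422 0.2506 0.4761] z [-0.076 -0.035 -0.997] y [ 0.957  0.278 -0.083] F [ 0.  -0.1  0.1] M [ 0.01 -0.07  0.02] 0.0854 0.0
```

>>> play_rows(rows=[[[1, 0.25, 0.12, 0.5, 0], [1, 0.25, 0.12, 0.5, 0], [1, 0.25, 0.12, 0.5, 0]]])

```text
time: 10.27
tool_pos: [0.5433, 0.252, 0.4923]
tcp_rot: [0.6, 0.8, -0.019, -0.01]
contact_force: [0.0, 0.1, 0.5]
finger_gap: 0.085
finger_force: 0.0
```

>>> play_rows(rows=[[[1, 0.25, 0.12, 0.5, 0], [1, 0.25, 0.12, 0.5, 0], [1, 0.25, 0.12, 0.5, 0]]])

```text
time: 10.52
tool_pos: [0.5456, 0.2538, 0.5061]
tcp_rot: [0.6, 0.8, -0.002, -0.001]
contact_force: [-0.3, 0.7, 0.1]
finger_gap: 0.0849
finger_force: 0.0
```

```bash
python3 o.py
```

```text
10.5167 [0.435 0.566 1.107 2.117 0.    1.723] [0.5456 0.2538 0.5061] z [-0.005 -0.002 -1.   ] y [ 0.96   0.279 -0.005] F [-0.3  0.7  0.1] M [ 0.   -0.02  0.02] 0.0849 0.0
```

>>> play_rows(rows=[[[1, 0.01, 0.004, -0.065, 0], [1, 0.02, 0.008, -0.13, 0], [1, 0.03, 0.012, -0.195, 0], [1, 0.04, 0.016, -0.26, 0], [1, 0.05, 0.02, -0.325, 0], [1, 0.0623, 0.0237, -0.39, 0], [1, 0.0623, 0.0237, -0.455, 0], [1, 0.0623, 0.0237, -0.52, 0], [1, 0.0623, 0.0237, -0.57, 0], [1, 0.0623, 0.0237, -0.59, 0]]])

```text
time: 11.35
tool_pos: [0.5792, 0.2663, 0.1446]
tcp_rot: [0.6, 0.8, -0.008, -0.004]
contact_force: [-0.1, -0.4, -0.5]
finger_gap: 0.0853
finger_force: 0.0
```

```bash
python3 o.py
python3 - <<'E'
from bench import arm
from h import *
s=arm.snapshot("scene");t=arm.snapshot("top")
f=lambda s,X:cv2.resize(s["color"][int(X[1])-50:int(X[1])+50,int(X[0])-66:int(X[0])+66],(396,300))
a=f(s,proj(s,(.583,.268,.1)));b=f(t,proj(t,(.583,.268,.1)));cv2.imwrite("pics/g1.png",np.hstack([a,b]))
E
```

```text
11.35 [0.431 0.509 0.02  1.1   0.    1.719] [0.5792 0.2663 0.1446] z [-0.017 -0.007 -1.   ] y [ 0.96   0.279 -0.018] F [-0.1 -0.4 -0.5] M [-0.02 -0.01 -0.01] 0.0853 0.0
```

View pics/g1.png

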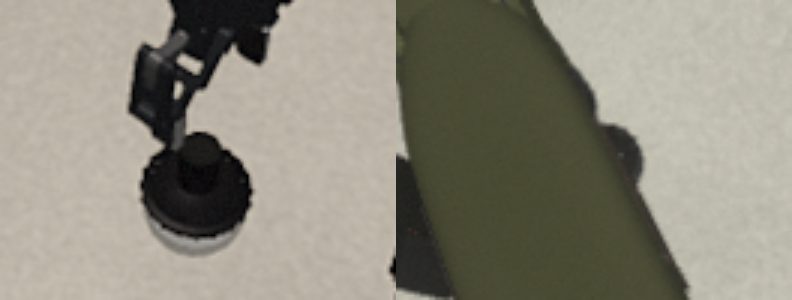

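>>> play_rows(rows=[[[1, 0, 0, -0.04, 0], [1, 0, 0, -0.08, 0], [1, 0, 0, -0.12, 0], [1, 0, 0, -0.12, 0]]])

```text
time: 11.78
tool_pos: [0.581, 0.2671, 0.0757]
tcp_rot: [0.6, 0.8, -0.006, -0.003]
contact_force: [-1.7, 0.2, 0.5]
finger_gap: 0.0855
finger_force: 0.0
```

```bash
python3 o.py
```

```text
11.7833 [ 0.431  0.558 -0.084  0.943  0.     1.719] [0.581  0.2671 0.0757] z [-0.013 -0.006 -1.   ] y [ 0.96   0.279 -0.014] F [-1.7  0.2  0.5] M [-0.03  0.04  0.01] 0.0855 0.0
```

>>> play_rows(rows=[[[1, 0.003, 0, -0.006, 0], [0, 0.003, 0, -0.006, 0], [-0.6, 0.003, 0, -0.006, 0], [-1, 0.003, 0, -0.006, 0], [-1, 0.003, 0, -0.006, 0], [-1, 0.003, 0, -0.006, 0], [-1, 0.003, 0, -0.006, 0], [-1, 0.003, 0, -0.006, 0], [-1, 0.003, 0, -0.006, 0]]], force=60)

```text
time: 12.53
tool_pos: [0.5855, 0.2684, 0.0766]
tcp_rot: [0.6, 0.8, -0.003, -0.002]
contact_force: [-2.0, -1.0, 4.7]
finger_gap: 0.0282
finger_force: 59.0
```

```bash
python3 o.py
```

```text
12.5333 [ 0.43   0.559 -0.079  0.939  0.     1.717] [0.5855 0.2684 0.0766] z [-0.006 -0.002 -1.   ] y [ 0.96   0.279 -0.006] F [-2.  -1.   4.7] M [-0.12  0.33 -0.03] 0.0282 58.98201584815979
```

>>> play_rows(rows=[[[-1, 0, 0, 0.03, 0], [-1, 0, 0, 0.08, 0], [-1, 0, 0, 0.14, 0], [-1, 0.01, 0.005, 0.2, 0], [-1, 0.02, 0.01, 0.26, 0], [-1, 0.03, 0.015, 0.32, 0], [-1, 0.04, 0.02, 0.38, 0], [-1, 0.05, 0.025, 0.44, 0], [-1, 0.07, 0.035, 0.5, 0], [-1, 0.08, 0.04, 0.56, 0]]])

```text
time: 13.37
tool_pos: [0.6325, 0.2918, 0.3999]
tcp_rot: [0.6, 0.8, -0.002, -0.001]
contact_force: [2.8, 1.0, -1.4]
finger_gap: 0.0284
finger_force: 59.8
```

>>> play_rows(rows=[[[-1, 0, 0, 0.5, 0], [-1, 0, 0, 0.5, 0], [-1, 0, 0, 0.5, 0]]])

```text
time: 13.62
tool_pos: [0.6396, 0.295, 0.4438]
tcp_rot: [0.6, 0.8, 0.017, 0.009]
contact_force: [0.1, 0.7, -1.5]
finger_gap: 0.0283
finger_force: 61.4
```

```bash
python3 o.py
python3 - <<'E'
from bench import arm
from h import *
from scipy.spatial.transform import Rotation as R
s=arm.snapshot("scene");p=proj(s,arm.get_obs()['tool_pos']);print(p)
x,y=[int(v) for v in p];y0,x0=max(y-60,0),max(x-80,0)
cv2.imwrite("pics/l1.png",cv2.resize(s["color"][y0:y0+150,x0:x0+200],(800,600)))
E
```

```text
13.6167 [0.432 0.781 1.365 2.117 0.    1.72 ] [0.6396 0.295  0.4438] z [ 0.035  0.016 -0.999] y [0.96  0.279 0.038] F [ 0.1  0.7 -1.5] M [-0.07  0.07 -0.01] 0.0283 61.43161654472351
[314.46028692 154.35967658]
```

View pics/l1.png

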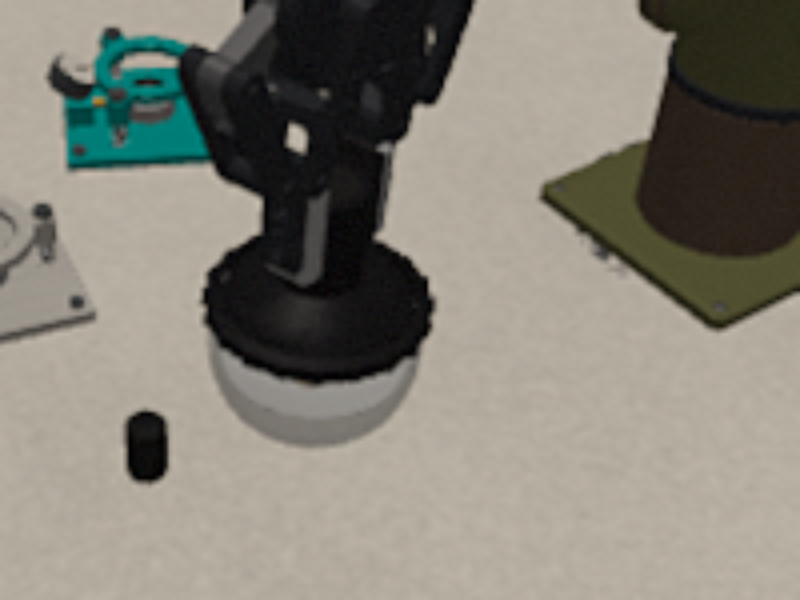

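The flask is held by its neck, in the air and upright. Now tip outward, pulling up at the joint limits.

>>> play_rows(rows=[[[-1, 0, 0, 1, 0], [-1, 0, 0, 1, 0], [-1, 0, 0, 1, 0]]])

```text
time: 13.92
tool_pos: [0.6233, 0.2875, 0.4939]
tcp_rot: [0.599, 0.799, 0.049, 0.026]
contact_force: [-0.2, 0.1, -1.7]
finger_gap: 0.0285
finger_force: 61.4
```

>>> play_rows(rows=[[[-1, 0, 0, 1, 0], [-1, 0, 0, 1, 0], [-1, 0, 0, 1, 0]]])

```text
time: 14.17
tool_pos: [0.6071, 0.28, 0.5348]
tcp_rot: [0.598, 0.797, 0.075, 0.04]
contact_force: [-0.7, 1.2, -1.7]
finger_gap: 0.0284
finger_force: 61.5
```

>>> play_rows(rows=[[[-1, 0, 0, 1, 0], [-1, 0, 0, 1, 0], [-1, 0, 0, 1, 0]]])

```text
time: 14.42
tool_pos: [0.5899, 0.2721, 0.5719]
tcp_rot: [0.596, 0.795, 0.1, 0.054]
contact_force: [-0.3, -0.2, -1.9]
finger_gap: 0.0282
finger_force: 61.5
```

>>> play_rows(rows=[[[-1, 0, 0, 1, 0], [-1, 0, 0, 1, 0], [-1, 0, 0, 1, 0]]])

```text
time: 14.67
tool_pos: [0.5714, 0.2636, 0.607]
tcp_rot: [0.594, 0.792, 0.124, 0.067]
contact_force: [0.1, -0.4, -2.5]
finger_gap: 0.0285
finger_force: 61.5
```

```bash
python3 o.py
```

```text
14.6667 [0.432 0.537 1.365 2.117 0.    1.72 ] [0.5714 0.2636 0.607 ] z [ 0.253  0.117 -0.961] y [0.925 0.263 0.275] F [ 0.1 -0.4 -2.5] M [-0.21  0.43 -0.  ] 0.0285 61.46645665168762
```

>>> play_rows(rows=[[[-1, 0, 0, 1, 0], [-1, 0, 0, 1, 0], [-1, 0, 0, 1, 0]]])

```text
time: 14.92
tool_pos: [0.5519, 0.2546, 0.6399]
tcp_rot: [0.592, 0.789, 0.147, 0.079]
contact_force: [-0.3, 0.0, -2.8]
finger_gap: 0.0285
finger_force: 61.5
```

>>> play_rows(rows=[[[-1, 0, 0, 1, 0], [-1, 0, 0, 1, 0], [-1, 0, 0, 1, 0]]])

```text
time: 15.17
tool_pos: [0.5316, 0.2453, 0.6703]
tcp_rot: [0.589, 0.785, 0.169, 0.091]
contact_force: [-0.6, -0.8, -3.1]
finger_gap: 0.0281
finger_force: 61.5
```

>>> play_rows(rows=[[[-1, 0, 0, 1, 0], [-1, 0, 0, 1, 0], [-1, 0, 0, 1, 0]]])

```text
time: 15.42
tool_pos: [0.5109, 0.2358, 0.6984]
tcp_rot: [0.586, 0.781, 0.19, 0.102]
contact_force: [0.4, 0.3, -2.2]
finger_gap: 0.0279
finger_force: 61.5
```

>>> play_rows(rows=[[[-1, 0, 0, 1, 0], [-1, 0, 0, 1, 0], [-1, 0, 0, 1, 0]]])

```text
time: 15.67
tool_pos: [0.4896, 0.2259, 0.7246]
tcp_rot: [0.583, 0.777, 0.21, 0.113]
contact_force: [0.5, -0.6, -3.1]
finger_gap: 0.0281
finger_force: 61.5
```

>>> play_rows(rows=[[[-1, 0, 0, 1, 0], [-1, 0, 0, 1, 0], [-1, 0, 0, 1, 0]]])

```text
time: 15.92
tool_pos: [0.4684, 0.2161, 0.7483]
tcp_rot: [0.58, 0.772, 0.229, 0.124]
contact_force: [-0.1, -0.5, -2.8]
finger_gap: 0.0281
finger_force: 61.5
```

```bash
python3 o.py
```

```text
15.9167 [0.432 0.291 1.365 2.117 0.    1.72 ] [0.4684 0.2161 0.7483] z [ 0.457  0.211 -0.864] y [0.838 0.223 0.498] F [-0.1 -0.5 -2.8] M [-0.31  0.69 -0.03] 0.0281 61.509010791778564
```

>>> play_rows(rows=[[[-1, 0, 0, 1, 0], [-1, 0, 0, 1, 0], [-1, 0, 0, 1, 0]]])

```text
time: 16.17
tool_pos: [0.4476, 0.2066, 0.7697]
tcp_rot: [0.576, 0.767, 0.247, 0.133]
contact_force: [0.4, -0.2, -2.2]
finger_gap: 0.0282
finger_force: 61.5
```

>>> play_rows(rows=[[[-1, 0, 0, 1, 0], [-1, 0, 0, 1, 0], [-1, 0, 0, 1, 0]]])

```text
time: 16.42
tool_pos: [0.4272, 0.1971, 0.7891]
tcp_rot: [0.573, 0.763, 0.264, 0.143]
contact_force: [-0.2, -0.5, -2.6]
finger_gap: 0.0285
finger_force: 61.5
```

>>> play_rows(rows=[[[-1, 0, 0, 1, 0], [-1, 0, 0, 1, 0], [-1, 0, 0, 1, 0]]])

```text
time: 16.67
tool_pos: [0.4071, 0.1879, 0.8066]
tcp_rot: [0.569, 0.758, 0.28, 0.151]
contact_force: [0.3, -0.8, -1.4]
finger_gap: 0.0284
finger_force: 61.5
```

>>> play_rows(rows=[[[-1, 0, 0, 1, 0], [-1, 0, 0, 1, 0], [-1, 0, 0, 1, 0]]])

```text
time: 16.92
tool_pos: [0.3875, 0.1788, 0.8225]
tcp_rot: [0.566, 0.753, 0.295, 0.159]
contact_force: [-0.4, 0.2, -1.5]
finger_gap: 0.0283
finger_force: 61.5
```

>>> play_rows(rows=[[[-1, 0, 0, 1, 0], [-1, 0, 0, 1, 0], [-1, 0, 0, 1, 0]]])

```text
time: 17.17
tool_pos: [0.3685, 0.1701, 0.8368]
tcp_rot: [0.562, 0.749, 0.31, 0.167]
contact_force: [-0.6, 0.6, -2.9]
finger_gap: 0.0285
finger_force: 61.6
```

>>> play_rows(rows=[[[-1, 0, 0, 1, 0], [-1, 0, 0, 1, 0], [-1, 0, 0, 1, 0]]])

```text
time: 17.42
tool_pos: [0.3501, 0.1615, 0.8496]
tcp_rot: [0.559, 0.744, 0.323, 0.174]
contact_force: [-0.7, 0.3, -2.9]
finger_gap: 0.0281
finger_force: 61.6
```

```bash
python3 o.py
python3 - <<'E'
from bench import arm
from h import *
o=arm.get_obs()
s=arm.snapshot("scene");t=arm.snapshot("top");p=proj(s,o['tool_pos']);q=proj(t,o['tool_pos']);print(p,q)
def c(s,p):
    x0=int(np.clip(p[0]-66,0,560-132));y0=int(np.clip(p[1]-75,0,270));return cv2.resize(s["color"][y0:y0+150,x0:x0+132],(396,450))
cv2.imwrite("pics/t1.png",np.hstack([c(s,p),c(t,q)]))
E
```

```text
17.4167 [0.432 0.068 1.365 2.117 0.    1.72 ] [0.3501 0.1615 0.8496] z [ 0.62   0.286 -0.731] y [0.719 0.168 0.675] F [-0.7  0.3 -2.9] M [-0.42  1.    0.02] 0.0281 61.560412645339966
[ 475.94170802 -282.17860193] [161.96123635 245.91384683]
```

View pics/t1.png

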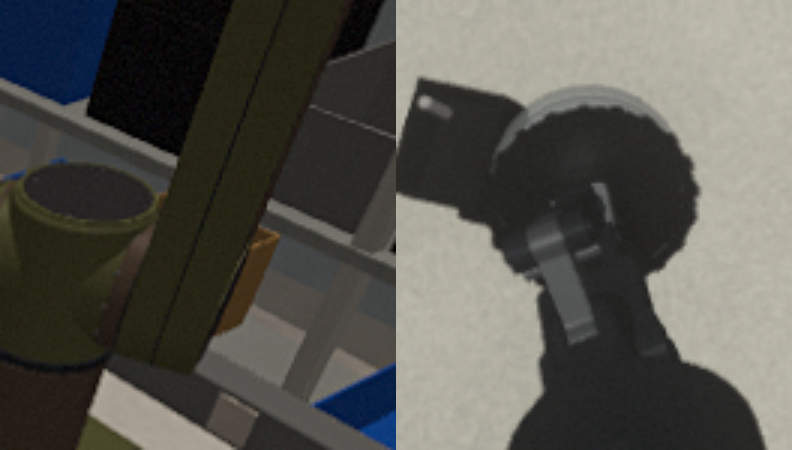

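>>> play_rows(rows=[[[-1, 0, 0, 1, 0], [-1, 0, 0, 1, 0], [-1, 0, 0, 1, 0], [-1, 0, 0, 1, 0]]])

```text
time: 17.85
tool_pos: [0.3312, 0.1528, 0.862]
tcp_rot: [0.555, 0.739, 0.336, 0.181]
contact_force: [-0.2, 0.8, -3.7]
finger_gap: 0.028
finger_force: 61.6
```

>>> play_rows(rows=[[[-1, 0.01, -0.02, -0.05, 0.0], [-1, 0.02, -0.04, -0.1, 0.0], [-1, 0.025, -0.07, -0.15, 0.0], [-1, 0.03, -0.1, -0.2, 0.02], [-1, 0.03, -0.13, -0.25, 0.05], [-1, 0.03, -0.16, -0.3, 0.085], [-1, 0.03, -0.19, -0.35, 0.12], [-1, 0.03, -0.22, -0.4, 0.155], [-1, 0.03, -0.25, -0.45, 0.19], [-1, 0.03, -0.28, -0.5, 0.225]]])

```text
time: 18.68
tool_pos: [0.3487, 0.0489, 0.6634]
tcp_rot: [0.373, 0.852, 0.355, 0.096]
contact_force: [0.9, 0.1, -3.2]
finger_gap: 0.0284
finger_force: 61.5
```

>>> play_rows(rows=[[[-1, 0.0, -0.03, -0.04, 0.0385], [-1, 0.0, -0.06, -0.08, 0.077], [-1, 0.01, -0.09, -0.12, 0.1155], [-1, 0.01, -0.12, -0.16, 0.154], [-1, 0.01, -0.15, -0.2, 0.1925], [-1, 0.01, -0.18, -0.24, 0.231], [-1, 0.02, -0.21, -0.28, 0.2695], [-1, 0.02, -0.24, -0.32, 0.308], [-1, 0.03, -0.27, -0.35, 0.3465], [-1, 0.03, -0.27, -0.35, 0.385]]])

```text
time: 19.52
tool_pos: [0.3627, -0.1051, 0.4204]
tcp_rot: [-0.142, 0.924, 0.341, -0.101]
contact_force: [0.3, 0.6, -3.9]
finger_gap: 0.0284
finger_force: 61.6
```

```bash
python3 o.py
```

```text
19.5167 [-0.581  0.409  0.297  2.109  0.354 -1.005] [ 0.3627 -0.1051  0.4204] z [-0.284  0.601 -0.747] y [-0.192  0.727  0.659] F [ 0.3  0.6 -3.9] M [-0.89 -0.43 -0.05] 0.0284 61.580132246017456
```

>>> play_rows(rows=[[[-1, 0.02, -0.03, -0.06, 0.0], [-1, 0.04, -0.06, -0.12, 0.038], [-1, 0.06, -0.09, -0.18, 0.076], [-1, 0.06, -0.12, -0.2, 0.114], [-1, 0.06, -0.12, -0.2, 0.152], [-1, 0.06, -0.12, -0.2, 0.19], [-1, 0.06, -0.12, -0.2, 0.228], [-1, 0.06, -0.12, -0.2, 0.228]]])

```text
time: 20.18
tool_pos: [0.3989, -0.1715, 0.3044]
tcp_rot: [-0.458, 0.815, 0.284, -0.213]
contact_force: [0.8, 1.1, -1.1]
finger_gap: 0.0283
finger_force: 61.6
```

```bash
python3 o.py
```

```text
20.1833 [-0.409  0.639  0.384  2.041  0.004 -1.434] [ 0.3989 -0.1715  0.3044] z [-0.607  0.268 -0.748] y [-0.625  0.42   0.658] F [ 0.8  1.1 -1.1] M [-0.41 -0.93 -0.03] 0.0283 61.61735773086548
```

>>> play_rows(rows=[[[-1, 0.5, -0.22, 0.3, 0], [-1, 0.5, -0.22, 0.3, 0], [-1, 0.5, -0.22, 0.3, 0], [-1, 0.5, -0.22, 0.3, 0], [-1, 0.5, -0.22, 0.3, 0], [-1, 0.5, -0.22, 0.3, 0], [-1, 0.5, -0.22, 0.3, 0], [-1, 0.5, -0.22, 0.3, 0]]])

```text
time: 20.85
tool_pos: [0.4709, -0.2057, 0.2795]
tcp_rot: [-0.458, 0.822, 0.272, -0.203]
contact_force: [0.0, -0.0, -1.9]
finger_gap: 0.0279
finger_force: 61.4
```

```bash
python3 o.py
```

```text
20.85 [-0.415  0.794  0.648  2.116  0.004 -1.432] [ 0.4709 -0.2057  0.2795] z [-0.582  0.261 -0.77 ] y [-0.642  0.434  0.632] F [ 0.  -0.  -1.9] M [-0.41 -0.85  0.03] 0.0279 61.40872836112976
```

>>> play_rows(rows=[[[-1, 0.25, -0.11, 0.5, 0], [-1, 0.25, -0.11, 0.5, 0], [-1, 0.25, -0.11, 0.5, 0]]])

```text
time: 21.1
tool_pos: [0.46, -0.2005, 0.3078]
tcp_rot: [-0.461, 0.827, 0.257, -0.192]
contact_force: [-0.2, -0.0, -2.6]
finger_gap: 0.0283
finger_force: 61.4
```

>>> play_rows(rows=[[[-1, 0.25, -0.11, 0.5, 0], [-1, 0.25, -0.11, 0.5, 0], [-1, 0.25, -0.11, 0.5, 0]]])

```text
time: 21.35
tool_pos: [0.452, -0.1969, 0.3303]
tcp_rot: [-0.464, 0.832, 0.244, -0.182]
contact_force: [-0.2, 0.1, -1.8]
finger_gap: 0.0281
finger_force: 61.4
```

```bash
python3 o.py
```

```text
21.35 [-0.414  0.686  0.615  2.117  0.005 -1.432] [ 0.452  -0.1969  0.3303] z [-0.528  0.237 -0.815] y [-0.684  0.451  0.574] F [-0.2  0.1 -1.8] M [-0.31 -0.81  0.01] 0.0281 61.40296697616577
```

>>> play_rows(rows=[[[-1, 0.4, -0.17, 0.5, 0], [-1, 0.4, -0.17, 0.5, 0], [-1, 0.4, -0.17, 0.5, 0]]])

```text
time: 21.6
tool_pos: [0.4635, -0.2007, 0.3345]
tcp_rot: [-0.466, 0.837, 0.23, -0.171]
contact_force: [-0.1, 0.2, -3.3]
finger_gap: 0.028
finger_force: 61.4
```

>>> play_rows(rows=[[[-1, 0.4, -0.17, 0.5, 0], [-1, 0.4, -0.17, 0.5, 0], [-1, 0.4, -0.17, 0.5, 0]]])

```text
time: 21.85
tool_pos: [0.4743, -0.2045, 0.34]
tcp_rot: [-0.469, 0.841, 0.217, -0.161]
contact_force: [0.1, 0.8, -2.9]
finger_gap: 0.0279
finger_force: 61.4
```

>>> play_rows(rows=[[[-1, 0.4, -0.17, 0.5, 0], [-1, 0.4, -0.17, 0.5, 0], [-1, 0.4, -0.17, 0.5, 0]]])

```text
time: 22.1
tool_pos: [0.4852, -0.2083, 0.3464]
tcp_rot: [-0.471, 0.846, 0.202, -0.15]
contact_force: [-0.3, -0.3, -3.1]
finger_gap: 0.0285
finger_force: 61.4
```

>>> play_rows(rows=[[[-1, 0.4, -0.17, 0.5, 0], [-1, 0.4, -0.17, 0.5, 0], [-1, 0.4, -0.17, 0.5, 0]]])

```text
time: 22.35
tool_pos: [0.4961, -0.2121, 0.3526]
tcp_rot: [-0.473, 0.849, 0.188, -0.139]
contact_force: [-0.4, -0.2, -1.6]
finger_gap: 0.0284
finger_force: 61.4
```

>>> play_rows(rows=[[[-1, 0.4, -0.17, 0.5, 0], [-1, 0.4, -0.17, 0.5, 0], [-1, 0.4, -0.17, 0.5, 0]]])

```text
time: 22.6
tool_pos: [0.5072, -0.2161, 0.359]
tcp_rot: [-0.475, 0.853, 0.174, -0.128]
contact_force: [0.7, 0.4, -2.4]
finger_gap: 0.0282
finger_force: 61.4
```

>>> play_rows(rows=[[[-1, 0.4, -0.17, 0.5, 0], [-1, 0.4, -0.17, 0.5, 0], [-1, 0.4, -0.17, 0.5, 0]]])

```text
time: 22.85
tool_pos: [0.5184, -0.2201, 0.3659]
tcp_rot: [-0.477, 0.857, 0.159, -0.116]
contact_force: [0.4, 0.4, -1.8]
finger_gap: 0.0282
finger_force: 61.4
```

```bash
python3 o.py
```

```text
22.85 [-0.407  0.69   0.839  2.117  0.009 -1.424] [ 0.5184 -0.2201  0.3659] z [-0.351  0.161 -0.922] y [-0.78   0.495  0.383] F [ 0.4  0.4 -1.8] M [-0.23 -0.5  -0.05] 0.0282 61.38494253158569
```

>>> play_rows(rows=[[[-1, 0.3, -0.13, 0.6, 0], [-1, 0.3, -0.13, 0.6, 0], [-1, 0.3, -0.13, 0.6, 0]]])

```text
time: 23.1
tool_pos: [0.5132, -0.2177, 0.3881]
tcp_rot: [-0.478, 0.86, 0.143, -0.104]
contact_force: [-0.0, -0.6, -3.0]
finger_gap: 0.0278
finger_force: 61.4
```

>>> play_rows(rows=[[[-1, 0.3, -0.13, 0.6, 0], [-1, 0.3, -0.13, 0.6, 0], [-1, 0.3, -0.13, 0.6, 0]]])

```text
time: 23.35
tool_pos: [0.5105, -0.2163, 0.407]
tcp_rot: [-0.48, 0.863, 0.128, -0.092]
contact_force: [-0.7, 1.0, -2.2]
finger_gap: 0.0282
finger_force: 61.4
```

>>> play_rows(rows=[[[-1, 0.3, -0.13, 0.6, 0], [-1, 0.3, -0.13, 0.6, 0], [-1, 0.3, -0.13, 0.6, 0]]])

```text
time: 23.6
tool_pos: [0.5099, -0.2158, 0.4232]
tcp_rot: [-0.481, 0.865, 0.113, -0.081]
contact_force: [-0.6, 0.1, -1.8]
finger_gap: 0.028
finger_force: 61.4
```

>>> play_rows(rows=[[[-1, 0.3, -0.13, 0.6, 0], [-1, 0.3, -0.13, 0.6, 0], [-1, 0.3, -0.13, 0.6, 0]]])

```text
time: 23.85
tool_pos: [0.5108, -0.2159, 0.4385]
tcp_rot: [-0.482, 0.868, 0.098, -0.069]
contact_force: [0.2, -0.4, -2.1]
finger_gap: 0.0285
finger_force: 61.4
```

>>> play_rows(rows=[[[-1, 0.3, -0.13, 0.6, 0], [-1, 0.3, -0.13, 0.6, 0], [-1, 0.3, -0.13, 0.6, 0]]])

```text
time: 24.1
tool_pos: [0.5128, -0.2165, 0.4531]
tcp_rot: [-0.483, 0.87, 0.083, -0.057]
contact_force: [0.3, 0.5, -3.2]
finger_gap: 0.0285
finger_force: 61.4
```

>>> play_rows(rows=[[[-1, 0.3, -0.13, 0.6, 0], [-1, 0.3, -0.13, 0.6, 0], [-1, 0.3, -0.13, 0.6, 0]]])

```text
time: 24.35
tool_pos: [0.516, -0.2177, 0.467]
tcp_rot: [-0.484, 0.871, 0.068, -0.045]
contact_force: [0.3, 0.0, -2.9]
finger_gap: 0.0281
finger_force: 61.4
```

>>> play_rows(rows=[[[-1, 0.3, -0.13, 0.6, 0], [-1, 0.3, -0.13, 0.6, 0], [-1, 0.3, -0.13, 0.6, 0]]])

```text
time: 24.6
tool_pos: [0.5199, -0.2191, 0.4803]
tcp_rot: [-0.485, 0.872, 0.052, -0.033]
contact_force: [0.5, 0.3, -2.5]
finger_gap: 0.0283
finger_force: 61.4
```

```bash
python3 o.py
```

```text
24.6 [-0.405  0.54   0.962  2.117  0.011 -1.42 ] [ 0.5199 -0.2191  0.4803] z [-0.109  0.059 -0.992] y [-0.842  0.525  0.124] F [ 0.5  0.3 -2.5] M [-0.12 -0.15  0.02] 0.0283 61.38079047203064
```

>>> play_rows(rows=[[[-1, 0.3, -0.13, 0.6, 0], [-1, 0.3, -0.13, 0.6, 0], [-1, 0.3, -0.13, 0.6, 0]]])

```text
time: 24.85
tool_pos: [0.5244, -0.2208, 0.493]
tcp_rot: [-0.485, 0.873, 0.037, -0.022]
contact_force: [-0.2, 0.0, -1.4]
finger_gap: 0.0286
finger_force: 61.4
```

>>> play_rows(rows=[[[-1, 0.3, -0.13, 0.6, 0], [-1, 0.3, -0.13, 0.6, 0], [-1, 0.3, -0.13, 0.6, 0]]])

```text
time: 25.1
tool_pos: [0.5295, -0.2228, 0.5056]
tcp_rot: [-0.485, 0.874, 0.022, -0.01]
contact_force: [0.3, 0.1, -2.3]
finger_gap: 0.0286
finger_force: 61.4
```

>>> play_rows(rows=[[[-1, 0.3, -0.13, 0.6, 0], [-1, 0.3, -0.13, 0.6, 0], [-1, 0.3, -0.13, 0.6, 0], [-1, 0.3, -0.13, 0.6, 0]]])

```text
time: 25.43
tool_pos: [0.5348, -0.2248, 0.5179]
tcp_rot: [-0.485, 0.874, 0.007, 0.002]
contact_force: [0.2, 0.3, -2.1]
finger_gap: 0.0281
finger_force: 61.4
```

```bash
python3 o.py
```

```text
25.4333 [-0.404  0.523  1.06   2.117  0.012 -1.418] [ 0.5348 -0.2248  0.5179] z [-0.003  0.014 -1.   ] y [-0.849  0.529  0.01 ] F [ 0.2  0.3 -2.1] M [-0.07  0.03  0.04] 0.0281 61.383211612701416
```

>>> play_rows(rows=[[[-1, 0.005, -0.01, -0.06, 0], [-1, 0.01, -0.02, -0.12, 0], [-1, 0.015, -0.03, -0.18, 0], [-1, 0.021, -0.032, -0.24, 0], [-1, 0.021, -0.032, -0.3, 0], [-1, 0.021, -0.032, -0.36, 0], [-1, 0.021, -0.032, -0.42, 0], [-1, 0.021, -0.032, -0.48, 0], [-1, 0.021, -0.032, -0.53, 0], [-1, 0.021, -0.032, -0.53, 0]]])

```text
time: 26.27
tool_pos: [0.5418, -0.2415, 0.1919]
tcp_rot: [-0.485, 0.874, 0.013, -0.003]
contact_force: [-2.8, 0.3, -3.0]
finger_gap: 0.0285
finger_force: 61.4
```

```bash
python3 o.py
python3 - <<'E'
from bench import arm
from h import *
o=arm.get_obs();p=o['tool_pos']
s=arm.snapshot("scene");t=arm.snapshot("top")
q=proj(s,(.5475,-.244,.09));print(q)
# expected neck/axis marks: foot centre, collar centre
for s_ in(s,t):print([proj(s_,p+np.array([0,0,d])).round(1).tolist() for d in(-.0766,-.0226,0)])
def c(s,q):
    x0=int(np.clip(q[0]-45,0,470));y0=int(np.clip(q[1]-60,0,300));return cv2.resize(s["color"][y0:y0+100,x0:x0+90],(396,440),interpolation=cv2.INTER_CUBIC)
cv2.imwrite("pics/p1.png",cv2.convertScaleAbs(np.hstack([c(s,q),c(t,proj(t,(.5475,-.244,.09)))]),alpha=1.4,beta=15))
E
```

```text
26.2667 [-0.426  0.413 -0.014  1.168  0.012 -1.439] [ 0.5418 -0.2415  0.1919] z [-0.017  0.021 -1.   ] y [-0.848  0.529  0.026] F [-2.8  0.3 -3. ] M [0.01 0.13 0.02] 0.0285 61.36831283569336
[225.73925005 143.34062349]
[[227.0, 136.1], [225.0, 120.4], [224.1, 113.5]]
[[363.9, 200.4], [367.6, 196.3], [369.2, 194.4]]
```

View pics/p1.png

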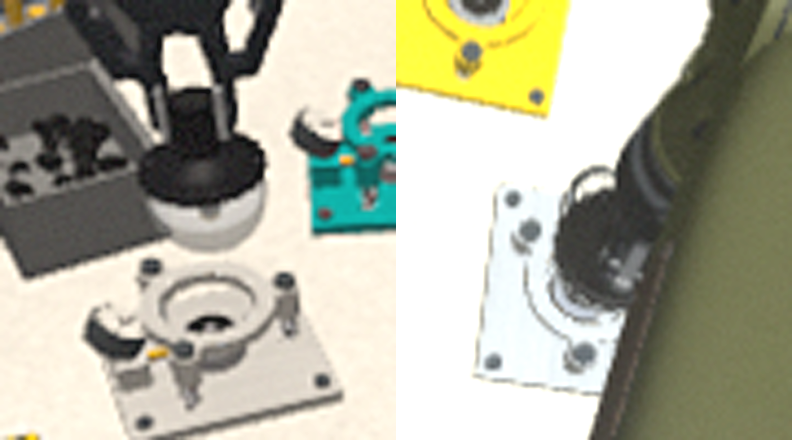

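>>> play_rows(rows=[[[-1, 0.004, -0.002, -0.03, 0], [-1, 0.004, -0.002, -0.06, 0], [-1, 0.004, -0.002, -0.085, 0], [-1, 0.004, -0.002, -0.085, 0], [-1, 0.004, -0.002, -0.085, 0], [-1, 0.004, -0.002, -0.085, 0]]])

```text
time: 26.87
tool_pos: [0.5517, -0.246, 0.1517]
tcp_rot: [-0.485, 0.874, 0.005, 0.004]
contact_force: [0.4, 0.1, -2.9]
finger_gap: 0.0284
finger_force: 61.4
```

```bash
python3 o.py
```

```text
26.8667 [-0.426  0.438 -0.081  1.055  0.012 -1.439] [ 0.5517 -0.246   0.1517] z [ 0.001  0.012 -1.   ] y [-0.849  0.529  0.005] F [ 0.4  0.1 -2.9] M [ 0.   -0.03 -0.01] 0.0284 61.38801455497742
```

>>> play_rows(rows=[[[-1, -0.007, 0.002, -0.01, 0], [-1, -0.007, 0.002, -0.02, 0], [-1, -0.007, 0.002, -0.03, 0], [-1, -0.007, 0.002, -0.03, 0], [-1, -0.007, 0.002, -0.03, 0]]])

```text
time: 27.28
tool_pos: [0.5453, -0.2438, 0.1304]
tcp_rot: [-0.485, 0.874, 0.007, 0.002]
contact_force: [0.6, 0.1, -2.2]
finger_gap: 0.0279
finger_force: 61.4
```

```bash
python3 o.py
```

```text
27.2833 [-0.427  0.446 -0.128  1.007  0.012 -1.44 ] [ 0.5453 -0.2438  0.1304] z [-0.004  0.015 -1.   ] y [-0.849  0.529  0.011] F [ 0.6  0.1 -2.2] M [-0.05  0.01  0.02] 0.0279 61.38633728027344
```

>>> play_rows(rows=[[[-1, 0.002, -0.002, -0.004, 0], [-1, 0.002, -0.002, -0.008, 0], [-1, 0.002, -0.002, -0.012, 0], [-1, 0.002, -0.002, -0.015, 0], [-1, 0.002, -0.002, -0.015, 0], [-1, 0.002, -0.002, -0.015, 0]]])

```text
time: 27.78
tool_pos: [0.5478, -0.2461, 0.1229]
tcp_rot: [-0.485, 0.874, 0.005, 0.003]
contact_force: [-1.0, -1.5, 3.6]
finger_gap: 0.0283
finger_force: 62.0
```

```bash
python3 o.py
```

```text
27.7833 [-0.428  0.453 -0.135  0.988  0.011 -1.441] [ 0.5478 -0.2461  0.1229] z [-0.001  0.012 -1.   ] y [-0.848  0.529  0.007] F [-1.  -1.5  3.6] M [-0.54  0.03  0.01] 0.0283 62.012364864349365
```

>>> play_rows(rows=[[[-1, 0, 0.0015, -0.003, 0], [-1, 0, 0.0015, -0.006, 0], [-1, 0, 0.0015, -0.009, 0], [-1, 0, 0.0015, -0.012, 0], [-1, 0, 0.0015, -0.015, 0], [-1, 0, 0.0015, -0.018, 0], [-1, 0, 0.0015, -0.018, 0], [-1, 0, 0.0015, -0.018, 0], [-1, 0, 0.0015, -0.018, 0]]])

```text
time: 28.53
tool_pos: [0.5479, -0.2457, 0.1126]
tcp_rot: [-0.485, 0.874, 0.005, 0.003]
contact_force: [-1.8, -5.0, 8.5]
finger_gap: 0.0282
finger_force: 62.6
```

```bash
python3 o.py
```

```text
28.5333 [-0.427  0.461 -0.152  0.963  0.01  -1.44 ] [ 0.5479 -0.2457  0.1126] z [-0.     0.011 -1.   ] y [-0.848  0.529  0.006] F [-1.8 -5.   8.5] M [-0.95  0.31  0.05] 0.0282 62.55838394165039
```

>>> play_rows(rows=[[[-1, 0, -0.0025, 0, 0], [-1, 0, -0.0025, -0.003, 0], [-1, 0, -0.0025, -0.006, 0], [-1, 0, -0.0025, -0.008, 0], [-1, 0, -0.0025, -0.008, 0], [-1, 0, -0.0025, -0.008, 0], [-1, 0, -0.0025, -0.008, 0]]])

```text
time: 29.12
tool_pos: [0.548, -0.2468, 0.1093]
tcp_rot: [-0.485, 0.874, 0.005, 0.003]
contact_force: [-3.7, -2.6, 17.6]
finger_gap: 0.0282
finger_force: 63.6
```

```bash
python3 o.py
```

```text
29.1167 [-0.429  0.464 -0.157  0.955  0.011 -1.442] [ 0.548  -0.2468  0.1093] z [ 0.001  0.011 -1.   ] y [-0.849  0.529  0.005] F [-3.7 -2.6 17.6] M [-0.49  0.73  0.02] 0.0282 63.565449714660645
```

>>> play_rows(rows=[[[-1, -0.001, -0.001, -0.0007, 0], [-1, -0.001, -0.001, -0.0007, 0], [-1, -0.001, -0.001, -0.0007, 0], [-1, -0.001, -0.001, -0.0007, 0], [-1, -0.001, -0.001, -0.0007, 0], [-1, -0.001, -0.001, -0.0007, 0]]])

```text
time: 29.62
tool_pos: [0.5478, -0.2471, 0.1091]
tcp_rot: [-0.485, 0.874, 0.005, 0.004]
contact_force: [-2.1, -2.0, 18.1]
finger_gap: 0.0283
finger_force: 63.6
```

```bash
python3 o.py
python3 - <<'E'
from bench import arm
from h import *
s=arm.snapshot("scene")
cv2.imwrite("pics/e1.png",cv2.convertScaleAbs(cv2.resize(s["color"][83:183,165:295],(780,600),interpolation=cv2.INTER_CUBIC),alpha=1.4,beta=15))
E
```

```text
29.6167 [-0.43   0.463 -0.158  0.953  0.012 -1.443] [ 0.5478 -0.2471  0.1091] z [ 0.002  0.012 -1.   ] y [-0.849  0.529  0.005] F [-2.1 -2.  18.1] M [-0.26  0.67  0.05] 0.0283 63.57525944709778
```

View pics/e1.png

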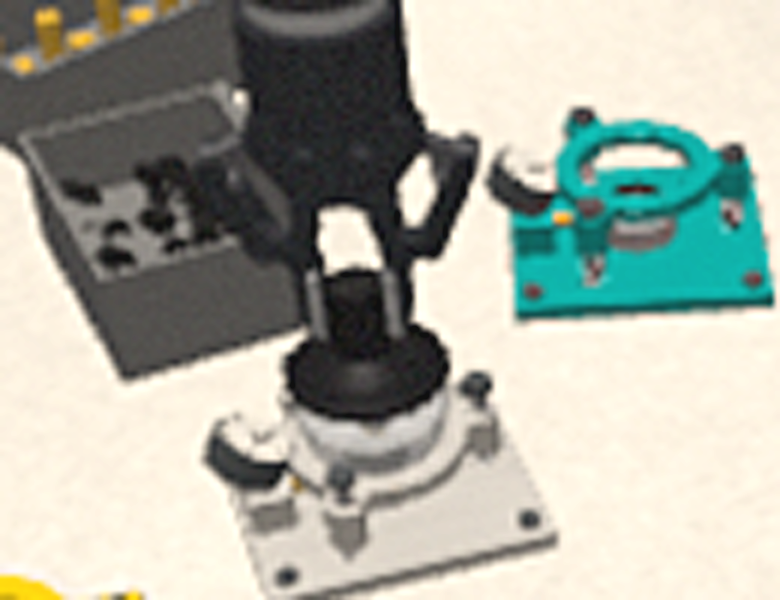

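The flask sits in the ring of the aluminium tester at crop pixel (370,410), and the ring is below the post tops. The push is about 20 N, about 2 mm into the seal.

```bash
python3 -c "
from bench import arm
print(arm.finish_job())"
```

```text
the job is handed in; nothing more can be done
None
```

I handed the job in at about 30 s: the flask was tipped about 45° in the air, brought back to within 1° of upright, and is held pressed about 2 mm into the seal (about 20 N, from the wrist force). Nothing else was touched; the ball showed on its seat before lowering, but I couldn't see it roll off.

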